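# Hold a leading edge insert in the tapping corner

## Robot

A 7-joint arm with a two-finger parallel gripper is mounted at the origin on the work surface. World frame = base frame: x ahead of the robot, y to its left, z up, the work surface at z = 0. Lengths are in mm, angles in rad, forces in N, time in s.
With the tool pointing down it reaches from about 425 to 875 mm from the base axis. Payload 4.7 kg.
Tool frame: the origin (TCP) lies at the very end of the fingers, on their centre line; the grasp point (between the pads) lies 19 mm behind it; z points along the fingers, x is the direction in which the jaws open and shut, and the axes are right-handed (so a half turn about z gives the same grasp; the last joint's range is limited). The gripper opens to 85 mm and grips with 20 to 120 N. Pads are 22 mm wide; open, the fingers measure 114 mm over their backs; the gripper's body (76 mm by 85 mm) begins 54 mm behind the grasp point. The pads swing forward as they close: fully open they stand 13 mm farther back than shut.
Start: joints at [-1.286, 0.321, -0.07, 1.45, 0.023, 1.371, -0.057], TCP at [173.903, 626.325, 231.349] pointing down, gripper open.
Joint ranges: [-2.86, 2.86], [-0.3, 2.09], [-1.38, 1.24], [0.06, 2.45], [-1.56, 4.7], [0.09, 2.05], [-2.69, 2.69]. Speed limits (rad/s): [2.57, 2.57, 3.14, 3.14, 3.14, 3.14, 3.14].

## Interface

Orientations are given as a rotation vector (axis times angle).
In Python, from station import manip gives the robot as it stands.
- The arm moves only by the shell command python3 -m crank 'ROWS'. ROWS is JSON, a list that holds one entry, the list of rows, each a list of 7 numbers: the finger opening in mm, from 0 to 85.4, then the shift along the tool's x, y, z in mm, then the turn, a rotation vector about the tool's x, y, z in rad. A call has 1 to 20 rows; each row shifts and turns the commanded pose from where the row before left it, along the tool's axes as they then stand; what a row does not reach is not made up. A row lasts 1/10 s, in which the tool goes at most 50 mm and 8.59 degrees, less where a joint would pass 70% of its speed; a pose out of reach is approached as far as the arm can. A call is refused whole if a number of a shift passes 50 or a number of a turn 0.15, either way. A call with a gripper value outside its range is refused whole. The fingers move at their own pace and stop on an object; the grip force is fixed at half the most. Time passes only in rows, so rows that do not move let the fingers close. It gives the time, the measured TCP pose, the force and the opening at its end, in the units of the state.
- manip.state(): the state, without advancing time (a new reading comes with each control period).
- manip.read_camera(name): name is "side" or "top" or "wrist"; returns (picture, depth): 384x512x3 uint8, blue, green, red; 384x512 float32, mm along the optical axis (not along the pixel's ray), 0 where there is no reading.
- manip.get_calibration(name): a dict with "K" (3x3 intrinsics, pixels), "R" (3x3) and "t" (3): a world point X has camera coordinates R X + t; the wrist camera has in their place "T_tool_cam" (4x4, takes a point from camera to tool coordinates, whose origin is the TCP and whose axes are the tool frame's). Camera axes: x right, y down, z forward; pixel columns grow to the right and rows downward; lengths in mm; the calibration is good to about 2 mm. A picture is of the moment at which its call begins: read the wrist's pose just before it. get_calibration takes no time and is no camera call.
- manip.job_done(): hands the job in, once; it reports no verdict.
Trained networks look in the newest picture that a camera, given by its name, has taken for a name from the list of things; names that differ only in an ending like _2 or _b are one class to them, and where a whole thing is asked for, a point or a joint stands for the part that bears it (a point fixed in the world has none). Each returns a list of dicts, best first, with "score" (0 to 1); they miss things now and then, are a little off and sometimes report something else, mostly with a low value. They report only what shows in the picture. A call takes as long as a camera call. They do not tell look-alikes from the thing itself.
- manip.spot_in(query, camera): "uv" ([column, row] in pixels, amid what is visible of it).
- manip.silhouettes(query, camera): "pixels" (384x512 bool, what is visible of it) and "uv" ([column, row] in pixels, amid what is visible of it).
- manip.tip_of(query, camera): "uv" ([column, row] in pixels: a listed point, or the origin of a listed thing).
The state is a dict: "time": time; "joint_positions": joint angles; "joint_velocities": joint speeds; "joint_torque": joint torques, N m; "eef_pos": TCP position; "eef_rot": TCP orientation; "wrist_force": force on the tool from outside, world axes, zero at the start; "moment": the same for the moment, N m; "width": opening from 0.0 (shut) to 1.0 (fully open).
Only numpy, scipy, OpenCV 4.12 (cv2) and the standard library are available. Lean on these libraries where they do the work, as an engineer would, in place of code of your own. Each camera call takes 0.05 s, during which the arm holds its last target. There are 200 camera calls.

## Task

Take the stray brass plug off the corner fixture and put it into the open drawer. Then stand the aluminium leading edge insert on the fixture plate, rounded nose up, with a long flank along the long fence and an end against the short fence, and press it into the corner firmly, without ramming it, so that it bears on both fences at once. Finish while still holding it pressed there with the gripper; do not let go, and leave the probe holder and the sight tube where they lie.

Things in the scene. Friction and masses are not known exactly. Their poses are not given: they have to be found in the camera images.
- insert: Polished aluminium leading edge insert, loose, about 0.3 to 0.5 kg: 70 mm long (its x), 36 mm wide (its y), 60 mm high; flat underside, flat parallel flanks up to 42 mm, above that a half-round nose of radius 18 mm; square flat ends. Stands nose up on the bench. Origin: centre of the underside; z up. It is the same when turned half round.
- fixture: Fixed level steel plate 150 (x) by 160 (y) by 10 mm thick with two rigid fences, tops 22 mm above the bench. Origin: centre of its underside. Long fence's inner face: plane x = +55 mm, facing -x; short fence's: plane y = +60 mm, facing -y; they meet in a square corner. The seated insert has its length along this y and its origin at x = 37, y = 25, z = 10 mm in this frame.
- long_fence: Long fence of the fixture, fixed on the plate: steel bar 20 mm (x) by 160 mm (y) by 12 mm high, axes as the fixture's. Origin: centre of its underside, on the plate. Inner face at its x = -10 mm.
- short_fence: Short fence of the fixture, fixed on the plate: steel bar 75 mm (x) by 20 mm (y) by 12 mm high, axes as the fixture's. Origin: centre of its underside, on the plate. Inner face at its y = -10 mm.
- stray_plug: The stray brass tube plug, loose, 60 g, standing on the fixture plate in the place where the insert must go: round flange 22 mm in diameter and 8 mm thick at the bottom, above it a plain stem 14 mm in diameter up to 42 mm. Origin: centre of the underside of the flange; z up.
- drawer: Shallow steel drawer half out of a low grey cabinet; fixed, does not slide. Origin: under the middle of the pulled-out part, at bench height; x towards the cabinet. Open above, inside 162 (x) by 192 mm (y), floor 4 mm, rims 34 mm above the bench. Cabinet 56 mm high from x = +85 mm on. Two spare plugs stand at about y = -72 mm; the rest of the floor is free.
- probe_holder: Bystander: black probe holder with a rubber tip, lying on the bench, about 150 mm long (its x), 20 mm wide, 18 mm high. Origin: centre of the underside.
- sight_tube: Bystander: glass sight tube with square brass end fittings, lying on the bench, 126 mm long (its x), 28 mm wide and high. Origin: centre of the underside.
There are look-alikes about, which are no part of the job. Of the things that look like the fixture, take the one that is farthest to the robot's left at the start.

How it is judged:
By the outcome, as a careful person would: the job done as asked, in the order asked, and still so for the second after the job is handed in, while the arm keeps its last pose, push and grip.
It also fails if it takes over 64 s, if anything falls off the work surface, if the arm or the gripper's body presses on something with over 40 N, if the wrist force passes 120 N, or if a joint passes its speed limit or range.

## Working session

There is one attempt and no reset: what is moved stays moved. The work goes in short steps, Python scripts to look and compute and a shell command to move; the robot and the scene stay as the last step left them, time stands still between calls to the robot, and variables do not carry over. Pictures are saved under pics/ and viewed, about 8 in all and at most 12, crops included, and the job is handed in when it is done.

```bash
mkdir -p pics; ls
python3 - <<'E'
from station import manip
import cv2,numpy as np
s=manip.state();print(s)
for c in ("top","side"):
    im,d=manip.read_camera(c); cv2.imwrite(f"pics/{c}0.png",im); np.save(f"pics/{c}0.npy",d)
    k=manip.get_calibration(c);print(c,k)
    for q in ("insert","fixture","stray_plug","drawer","probe_holder","sight_tube"):
        print(q,[(round(x["score"],2),np.round(x["uv"]).tolist()) for x in manip.tip_of(q,c)])
a=cv2.imread("pics/top0.png");b=cv2.imread("pics/side0.png")
print(manip.get_calibration("wrist"))
E
```

```text
pics
{'time': 0.0, 'joint_positions': array([-1.28588641,  0.32181149, -0.07008173,  1.45166041,  0.02262636,
        1.37081162, -0.05686539]), 'joint_velocities': array([ 1.05816899e-03,  1.53418822e-03, -7.88028771e-05,  1.08068095e-03,
       -9.49528460e-04, -2.95685243e-03, -1.02137122e-03]), 'joint_torque': array([-3.07937098e-04, -4.93560827e+01, -3.82227469e-01, -3.14343488e+01,
        1.29669509e-02,  1.08838559e-02,  1.71782222e-05]), 'eef_pos': array([173.79775526, 625.77798213, 230.23829211]), 'eef_rot': array([ 2.49992454e+00,  1.90055950e+00, -2.25560805e-03]), 'wrist_force': array([-0.11958417,  0.12539561, -0.30345029]), 'moment': array([ 0.02540719,  0.00377972, -0.00606876]), 'width': 1.0012686130741857}
top {'K': array([[401.58788406,   0.        , 252.8361052 ],
       [  0.        , 401.58788406, 192.15081573],
       [  0.        ,   0.        ,   1.        ]]), 'R': array([[-0.01305615, -0.99966227, -0.02246977],
       [-0.98250848,  0.01700032, -0.18544022],
       [ 0.18575958,  0.0196556 , -0.98239861]]), 't': array([  39.22315343,  572.5034884 , 1174.131
[... 711 characters left out ...]
 [322.0, 197.0])]
stray_plug [(0.67, [240.0, 255.0])]
drawer [(0.63, [305.0, 136.0])]
probe_holder [(0.55, [214.0, 176.0])]
sight_tube [(0.95, [302.0, 336.0]), (0.32, [240.0, 256.0])]
{'K': array([[314.55905839,   0.        , 253.82807713],
       [  0.        , 314.55905839, 186.35591305],
       [  0.        ,   0.        ,   1.        ]]), 'T_tool_cam': array([[ 9.99998979e-01, -1.37250485e-03,  3.98789950e-04,
         3.13928205e-01],
       [ 1.20351642e-03,  9.59110734e-01,  2.83028535e-01,
        -7.21727114e+01],
       [-7.70941757e-04, -2.83027766e-01,  9.59111406e-01,
        -1.43326256e+02],
       [ 0.00000000e+00,  0.00000000e+00,  0.00000000e+00,
         1.00000000e+00]])}
```

View pics/top0.png

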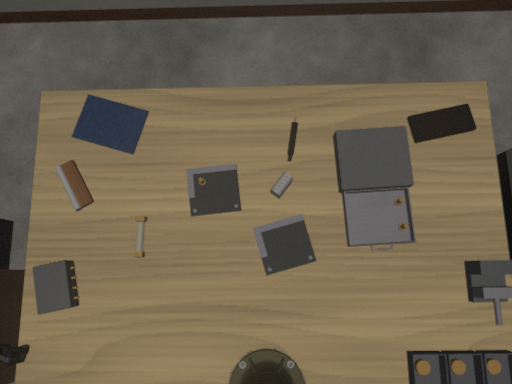

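View pics/side0.png

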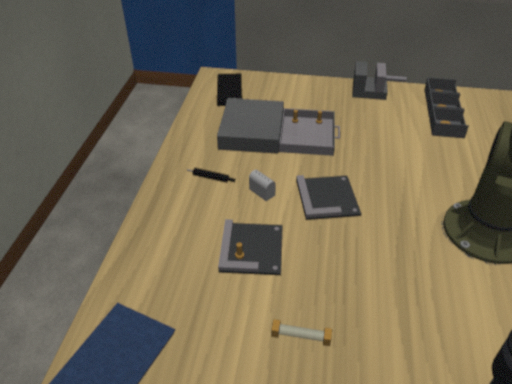

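```bash
cat > h.py <<'E'
from station import manip
import cv2,numpy as np
from scipy.spatial.transform import Rotation as Rn
def cam(c):
    k=manip.get_calibration(c)
    if c!="wrist": return k["K"],k["R"],k["t"]
    s=manip.state(); Rt=Rn.from_rotvec(s["eef_rot"]).as_matrix(); T=k["T_tool_cam"]
    Rwc=Rt@T[:3,:3]; p=Rt@T[:3,3]+s["eef_pos"]
    return k["K"],Rwc.T,-Rwc.T@p
def onplane(uv,z,C):
    K,R,t=C; uv=np.atleast_2d(uv).astype(float)
    r=np.c_[uv,np.ones(len(uv))]@np.linalg.inv(K).T@R; o=-R.T@t
    return o+r*((z-o[2])/r[:,2])[:,None]
def cloud(d,C):
    K,R,t=C; v,u=np.mgrid[:384,:512]
    P=np.stack([(u-K[0,2])/K[0,0]*d,(v-K[1,2])/K[1,1]*d,d],-1)
    return (P-t)@R
def tool(): 
    s=manip.state(); return s["eef_pos"],Rn.from_rotvec(s["eef_rot"]).as_matrix()
def go(p,yaw=None):
    """remaining shift in tool axes to world p, and yaw of tool x / turn about tool z to line x with world angle"""
    e,R=tool(); print("shift tool",np.round(R.T@(np.array(p)-e),1),"tcp",np.round(e,1), "xyaw",round(np.degrees(np.arctan2(R[1,0],R[0,0])),2),"zax",np.round(R[:,2],3))
E
python3 - <<'E'
from h import *
C=cam("top")
for n,uv,z in [("fix",(214,190),10),("plug",(202,181),40),("ins",(282,182),60),("drawer",(378,217),4),("sight",(140,237),28),("probe",(292,140),18)]:
    print(n,np.round(onplane(uv,z,C)))
P=cloud(np.load("pics/top0.npy"),C)
for n,(u0,u1,v0,v1),z0,z1 in [("fence",(184,244,160,222),16,27),("plate",(184,244,160,222),6,14),("ins",(268,298,165,205),45,70)]:
    Q=P[v0:v1,u0:u1].reshape(-1,3);Q=Q[(Q[:,2]>z0)&(Q[:,2]<z1)]
    print(n,len(Q),cv2.minAreaRect(Q[:,:2].astype(np.float32)),Q.mean(0).round(1))
go([600,250,300])
print(tool()[1].round(3))
E
```

```text
fix [[590. 155.  10.]]
plug [[614. 189.  40.]]
ins [[602. -59.  60.]]
drawer [[ 497. -359.    4.]]
sight [[443. 380.  28.]]
probe [[749. -97.  18.]]
fence 491 ((599.7435302734375, 161.44454956054688), (139.07003784179688, 159.93356323242188), 2.555222272872925) [635.6 184.4  21.5]
plate 1639 ((582.4918823242188, 151.35833740234375), (178.81497192382812, 166.66519165039062), 0.9018035531044006) [578.3 149.9   9.9]
ins 262 ((598.4046020507812, -56.77802276611328), (34.963714599609375, 70.86998748779297), 51.93800735473633) [597.1 -57.1  56.6]
shift tool [-248.6  511.2  -68.6] tcp [173.9 626.3 231.4] xyaw 74.48 zax [ 0.  0. -1.]
[[ 0.268  0.964  0.   ]
 [ 0.964 -0.268  0.   ]
 [ 0.     0.    -1.   ]]
```

```bash
python3 -m crank '[[[85,0,25,0,0,0,0.04],[85,0,50,0,0,0,0.077],[85,0,50,0,0,0,0.077],[85,0,50,0,0,0,0.077],[85,0,50,0,0,0,0.077],[85,0,50,0,0,0,0.077],[85,0,50,0,0,0,0.077],[85,0,50,0,0,0,0.077],[85,0,50,0,0,0,0.077],[85,0,50,0,0,0,0.077],[85,0,50,0,0,0,0.077],[85,0,50,0,0,0,0.077],[85,0,50,0,0,0,0.077],[85,0,25,0,0,0,0.04],[85,0,0,0,0,0,0.13],[85,0,0,0,0,0,0.13],[85,0,0,0,0,0,0]]]'
cat > look.py <<'E'
from h import *
import sys
im,d=manip.read_camera("wrist");C=cam("wrist");n=sys.argv[1]
cv2.imwrite(f"pics/{n}.png",im);np.savez(f"pics/{n}.npz",d=d,K=C[0],R=C[1],t=C[2])
go([610,187,230])
E
python3 look.py w1
```

```text
time: 2.4
eef_pos: [636.1, 207.7, 231.3]
eef_rot: [-3.141, -0.055, 0.0]
wrist_force: [-0.8, 0.3, 0.5]
width: 0.99
shift tool [-26.8  20.1   1.3] tcp [636.  208.1 231.3] xyaw 2.22 zax [-0.  0. -1.]
```

View pics/w1.png

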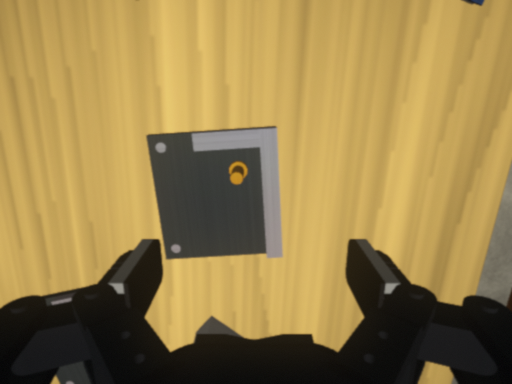

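```bash
cat > fx.py <<'E'
from h import *
import sys
def load(n):
    f=np.load(f"pics/{n}.npz"); return cv2.imread(f"pics/{n}.png"),f["d"],(f["K"],f["R"],f["t"])
def plane_edges(n,c0,yaw0):
    """fixture pose by template fit of heights: fence top mask (z>16) in rectified map"""
    im,d,C=load(n); P=cloud(d,C)
    from scipy.optimize import minimize
    c,s=np.cos(yaw0),np.sin(yaw0)
    m=(np.abs(P[...,0]-c0[0])<110)&(np.abs(P[...,1]-c0[1])<110)&(d>0)
    Q=P[m]; g=cv2.cvtColor(im,cv2.COLOR_BGR2GRAY)[m].astype(float)
    K=Q[:,2]<28
    Q=Q[K];g=g[K]
    def cost(p):
        c,s=np.cos(p[2]),np.sin(p[2]); a=Q[:,0]-p[0];b=Q[:,1]-p[1]
        X=c*a+s*b;Y=-s*a+c*b
        w=1.0
        sg=lambda v:1/(1+np.exp(-np.clip(v/w,-50,50)))
        inside=sg(X+75)*sg(75-X)*sg(Y+80)*sg(80-Y)
        lf=sg(X-55)*inside
        sf=sg(X-0)*sg(Y-60)*inside
        f=np.maximum(lf,sf)
        return np.mean(np.clip(Q[:,2]-(10*inside+12*f),-8,8)**2)
    best=min((minimize(cost,[c0[0]+dx,c0[1]+dy,yaw0],method="Nelder-Mead",options=dict(initial_simplex=np.array([c0[0]+dx,c0[1]+dy,yaw0])+np.array([[0,0,0],[4,0,0],[0,4,0],[0,0,.03]]),xatol=.01,fatol=1e-4)) for dx in(-3,3) for dy in(-3,3)),key=lambda r:r.fun)
    return best.x,best.fun,P,Q
if __name__=="__main__":
    x,f,P,Q=plane_edges(sys.argv[1],(590,155),0.04)
    print("fixture",x.round(2),"yawdeg",np.degrees(x[2]).round(2),"cost",f)
    z=Q[:,2];print("plate z med",np.median(z[(z>5)&(z<15)]),"bench",np.median(z[z<4]),"fence",np.median(z[z>17]))
    d=P.reshape(-1,3);k=(np.hypot(d[:,0]-614,d[:,1]-189)<45)&(d[:,2]>46)&(d[:,2]<60);print("plug top",k.sum(),d[k].mean(0).round(1),np.ptp(d[k],0).round(1))
    c,s=np.cos(x[2]),np.sin(x[2]);print("seat",x[0]+c*37-s*25,x[1]+s*37+c*25)
E
python3 fx.py w1
python3 - <<'E'
from h import *
from fx import load
im,d,C=load("w1")
hsv=cv2.cvtColor(im,cv2.COLOR_BGR2HSV)
g=im.astype(int).sum(2)/3
for v in (165,200,240): print(v,"row",[int(x) for x in g[v,140:300:1]][100:150])
for uv,z in [((238,174),52),((260,149),22),((266,250),22),((194,150),22)]: print(uv,onplane(uv,z,C).round(1))
E
```

```text
fixture [5.9294e+02 1.5787e+02 1.0000e-01] yawdeg 5.77 cost 3.3790487907115865
plate z med 10.666473826878406 bench 0.6794489586972947 fence 22.644109842905458
plug top 141 [617.5 194.9  52.4] [13.1 13.4  7.2]
seat 627.2361996813775 186.4663169337556
165 row [106, 116, 121, 123, 114, 92, 70, 63, 65, 63, 62, 61, 61, 62, 62, 62, 62, 63, 63, 64, 83, 122, 143, 146, 146, 148, 150, 151, 152, 151, 151, 150, 148, 149, 148, 148, 150, 154, 159, 165, 165, 164, 163, 162, 162, 161, 160, 160, 160, 158]
200 row [59, 59, 58, 58, 58, 59, 58, 58, 57, 60, 61, 61, 61, 60, 59, 59, 60, 60, 59, 61, 62, 63, 78, 118, 138, 141, 143, 146, 147, 149, 149, 148, 144, 143, 146, 147, 148, 148, 149, 153, 161, 163, 161, 162, 161, 161, 162, 161, 161, 159]
240 row [59, 60, 59, 61, 60, 61, 59, 59, 58, 58, 58, 58, 60, 61, 61, 61, 61, 61, 59, 60, 60, 61, 61, 62, 69, 97, 128, 142, 144, 146, 148, 148, 148, 147, 145, 144, 147, 147, 148, 149, 150, 154, 161, 164, 163, 164, 163, 160, 158, 157]
(238, 174) [[619.5 198.5  52. ]]
(260, 149) [[642.4 220.9  22. ]]
(266, 250) [[655.3  94.9  22. ]]
(194, 150) [[567.9 217.   22. ]]
```

```bash
python3 -c "
from h import *
go([617.5,195.5,27])"; python3 -m crank '[[[45,-9,6,0,0,0,-0.063],[45,-9,6,25,0,0,0],[45,0,0,50,0,0,0],[45,0,0,50,0,0,0],[45,0,0,0,0,0,0]]]'; python3 -c "
from h import *
go([617.5,195.5,27])"
```

```text
shift tool [-19.   11.9 204.3] tcp [636.  208.1 231.3] xyaw 2.22 zax [-0.  0. -1.]
time: 2.95
eef_pos: [613.2, 193.8, 98.9]
eef_rot: [3.133, 0.161, -0.021]
wrist_force: [-1.2, 0.4, 0.1]
width: 0.526
shift tool [ 5.4 -1.5 71.9] tcp [613.2 193.8  98.9] xyaw 5.86 zax [-0.013 -0.005 -1.   ]
```

```bash
python3 -m crank '[[[45,1,0,0,0,0,0],[45,0,0,0,0,0,0],[45,0,0,0,0,0,0]]]';python3 look.py w2; python3 -c "
from h import *
go([617.5,195.5,27])"; python3 fx.py w2
```

```text
time: 3.25
eef_pos: [622.1, 195.6, 109.8]
eef_rot: [-3.136, -0.156, -0.008]
wrist_force: [-0.2, 0.3, 1.1]
width: 0.529
shift tool [ -12.     7.2 -120.7] tcp [621.7 195.6 109.3] xyaw 5.7 zax [ 0.004  0.002 -1.   ]
shift tool [-4.6 -0.2 82.3] tcp [621.7 195.6 109.3] xyaw 5.7 zax [ 0.004  0.002 -1.   ]
fixture [5.9256e+02 1.5758e+02 1.0000e-01] yawdeg 5.49 cost 3.2849855302195374
plate z med 10.286447696431487 bench 0.28497521969915796 fence 22.21389271413402
plug top 341 [617.1 194.6  51.9] [13.2 13.6  8.1]
seat 626.9926127395189 186.00344952333543
```

View pics/w2.png

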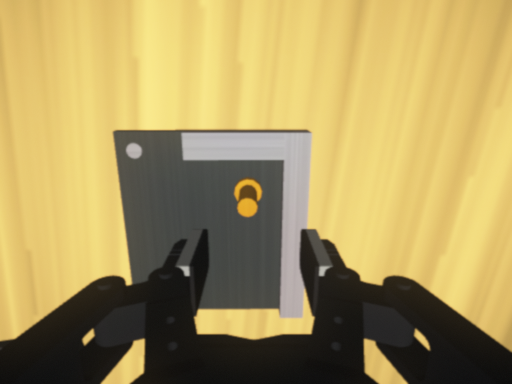

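The plug stands at about (247,200), slightly left of the jaw centre; the fences run along the right and top. Going down with a small x correction.

```bash
python3 -m crank '[[[45,-4.5,1,10,0,0,0],[45,0,0,20,0,0,0],[45,0,0,20,0,0,0],[45,0,0,15,0,0,0],[45,0,0,10,0,0,0],[45,0,0,5,0,0,0],[45,0,0,2,0,0,0],[45,0,0,0,0,0,0],[45,0,0,0,0,0,0]]]'; python3 -c "
from h import *
go([617.1,194.6,27])"
```

```text
time: 4.2
eef_pos: [616.2, 193.7, 25.2]
eef_rot: [-3.137, -0.155, -0.002]
wrist_force: [0.7, 1.0, -0.4]
width: 0.527
shift tool [ 1.  -0.8 -1.8] tcp [616.2 193.7  25.2] xyaw 5.67 zax [ 0.001  0.001 -1.   ]
```

```bash
python3 -m crank '[[[45,0,0,-2.5,0,0,0],[0,0,0,0,0,0,0],[0,0,0,0,0,0,0],[0,0,0,0,0,0,0],[0,0,0,0,0,0,0],[0,0,0,0,0,0,0]]]'; python3 -m crank '[[[0,0,0,-10,0,0,0],[0,0,0,-25,0,0,0],[0,0,0,-40,0,0,0],[0,0,0,-40,0,0,0],[0,0,0,-25,0,0,0],[0,0,0,-10,0,0,0],[0,0,0,0,0,0,0]]]'; python3 -c "
from h import *
go([490,-340,180])"
```

```text
time: 4.8
eef_pos: [615.9, 193.7, 27.4]
eef_rot: [-3.137, -0.155, -0.001]
wrist_force: [-0.2, 0.4, 3.6]
width: 0.141
time: 5.5
eef_pos: [616.1, 193.7, 178.2]
eef_rot: [-3.137, -0.155, -0.003]
wrist_force: [0.1, -0.1, -1.1]
width: 0.141
shift tool [-178.3  518.6   -2.7] tcp [616.1 193.7 178.2] xyaw 5.67 zax [ 0.002  0.001 -1.   ]
```

```bash
python3 -m crank '[[[0,-7,20,0,0,0,0],[0,-15,43.7,0,0,0,0],[0,-15,43.7,0,0,0,0],[0,-15,43.7,0,0,0,0],[0,-15,43.7,0,0,0,0],[0,-15,43.7,0,0,0,0],[0,-15,43.7,0,0,0,0],[0,-15,43.7,0,0,0,0],[0,-15,43.7,0,0,0,0],[0,-15,43.7,0,0,0,0],[0,-15,43.7,0,0,0,0],[0,-14,40,0,0,0,0],[0,-7,20,0,0,0,0],[0,0,0,0,0,0,0],[0,0,0,0,0,0,0]]]'; python3 look.py w3;python3 - <<'E'
from h import *
from fx import load
im,d,C=load("w3");P=cloud(d,C).reshape(-1,3)
k=(P[:,2]>28)&(P[:,2]<38)&(np.abs(P[:,0]-490)<150)&(np.abs(P[:,1]+350)<160);print(k.sum(),P[k].min(0),P[k].max(0),cv2.minAreaRect(P[k,:2].astype(np.float32)))
k=(P[:,2]>1.5)&(P[:,2]<7)&(np.abs(P[:,0]-490)<150)&(np.abs(P[:,1]+350)<160);print(k.sum(),P[k].mean(0),np.median(P[k,2]))
E
```

```text
time: 7.0
eef_pos: [487.7, -338.4, 174.9]
eef_rot: [-3.136, -0.152, 0.005]
wrist_force: [-0.5, 0.6, -0.3]
width: 0.138
shift tool [ 172.6 -509.8  -54. ] tcp [ 488.7 -337.2  175.2] xyaw 5.69 zax [-0.002  0.002 -1.   ]
3528 [ 409.39655929 -455.21816271   28.00441752] [ 588.32417435 -237.53099821   37.99979709] ((499.73681640625, -346.66668701171875), (172.15345764160156, 209.6254425048828), 2.972774028778076)
33626 [ 489.70679787 -310.93179542    4.23134805] 4.719567965732853
```

View pics/w3.png

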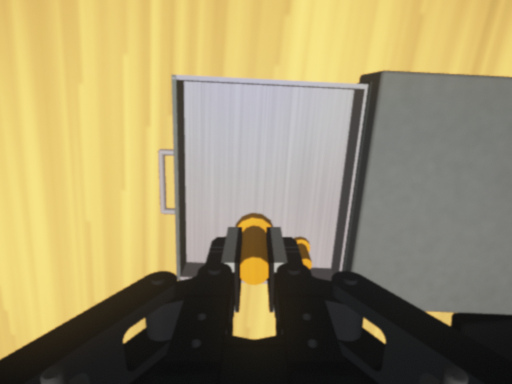

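The plug is held between the fingers (254,255), over the free part of the drawer floor; a spare plug shows at (303,250). Shifting away from it while going down.

```bash
python3 -m crank '[[[0,0,-10,15,0,0,0],[0,0,-10,35,0,0,0],[0,0,0,35,0,0,0],[0,0,0,25,0,0,0],[0,0,0,15,0,0,0],[0,0,0,10,0,0,0],[0,0,0,8,0,0,0],[0,0,0,5,0,0,0],[0,0,0,0,0,0,0],[0,0,0,0,0,0,0]]]'
```

```text
time: 8.05
eef_pos: [488.0, -319.0, 29.5]
eef_rot: [3.137, 0.155, 0.002]
wrist_force: [-0.1, -0.0, -0.8]
width: 0.136
```

```bash
python3 -m crank '[[[0,0,0,4,0,0,0],[0,0,0,2,0,0,0],[0,0,0,0,0,0,0],[0,0,0,0,0,0,0]]]'; python3 -m crank '[[[14,0,0,0,0,0,0],[18,0,0,0,0,0,0],[24,0,0,0,0,0,0],[40,0,0,0,0,0,0],[40,0,0,0,0,0,0],[40,0,0,-10,0,0,0],[40,0,0,-30,0,0,0],[40,0,0,-40,0,0,0],[40,0,0,-40,0,0,0],[40,0,0,-30,0,0,0],[70,0,0,-10,0,0,0],[70,0,0,0,0,0,0]]]'; python3 look.py w4;  python3 - <<'E'
from h import *
go([599,-57,180])
C=np.load("pics/topcloud.npy") if 0 else None
im,d=manip.read_camera("side");cv2.imwrite("pics/side1.png",im)
P=cloud(d,cam("side"));v,u=261,0
Q=P.reshape(-1,3);k=(np.abs(Q[:,0]-599)<60)&(np.abs(Q[:,1]+57)<60)&(Q[:,2]>40)&(Q[:,2]<70)
print("side",cv2.minAreaRect(Q[k,:2].astype(np.float32)),k.sum())
k=(np.abs(Q[:,0]-488)<25)&(np.abs(Q[:,1]+319)<25)&(Q[:,2]>12)
print("plug in drawer",k.sum(),Q[k].mean(0),Q[k].max(0))
E
```

```text
time: 8.45
eef_pos: [487.5, -318.6, 22.8]
eef_rot: [-3.138, -0.155, -0.0]
wrist_force: [0.6, -0.1, -1.6]
width: 0.14
time: 9.65
eef_pos: [488.4, -319.2, 184.6]
eef_rot: [3.137, 0.155, 0.005]
wrist_force: [0.4, -0.1, -1.1]
width: 0.792
shift tool [ 171.9 -490.9  -47. ] tcp [ 487.5 -318.5  182.8] xyaw 5.68 zax [ 0.001  0.    -1.   ]
shift tool [ 136.8 -249.2    3. ] tcp [ 487.5 -318.5  182.8] xyaw 5.68 zax [ 0.001  0.    -1.   ]
side ((602.2674560546875, -54.92333221435547), (37.857913970947266, 74.25784301757812), 50.88908004760742) 298
plug in drawer 368 [ 487.6948625  -306.11205913  258.53387267] [ 512.97997152 -294.07711961  451.03601221]
```

View pics/w4.png

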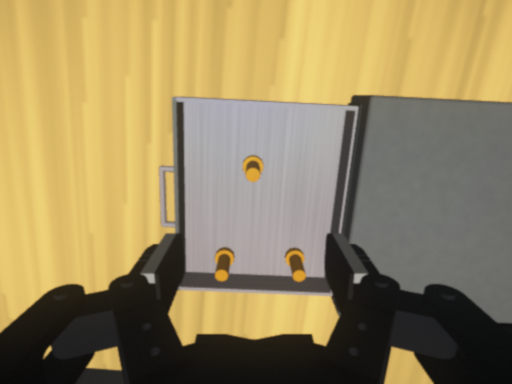

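```bash
python3 -m crank '[[[70,12,-22,0,0,0,0],[70,24,-44,0,0,0,0],[70,24,-44,0,0,0,0],[70,24,-44,0,0,0,0],[70,24,-44,0,0,0,0],[70,18,-33,0,0,0,0],[70,10,-18,0,0,0,-0.1],[70,0,0,0,0,0,-0.14],[70,0,0,0,0,0,-0.14],[70,0,0,0,0,0,-0.14],[70,0,0,0,0,0,-0.14],[70,0,0,0,0,0,-0.10],[70,0,0,0,0,0,-0.04],[70,0,0,0,0,0,0],[70,0,0,0,0,0,0],[70,0,0,0,0,0,0]]]'; python3 look.py w5;  cat > ins.py <<'E'
from h import *
from fx import load
import sys
im,d,C=load(sys.argv[1]);P=cloud(d,C).reshape(-1,3)
c=np.array([600,-56])
k=(np.abs(P[:,:2]-c)<60).all(1)&(P[:,2]>12)&(P[:,2]<64)&(d.ravel()<P[:,2]*0+1e4)
for z0 in (8,30,42,50,57):
    q=P[k&(P[:,2]>z0)];print(z0,len(q),[np.round(x,2).tolist() for x in cv2.minAreaRect(q[:,:2].astype(np.float32))],q[:,2].max().round(1))
go([600,-56,30])
E
python3 ins.py w5
```

```text
time: 11.35
eef_pos: [597.6, -57.8, 181.9]
eef_rot: [-2.829, -1.364, 0.002]
wrist_force: [-0.3, -0.2, -0.6]
width: 0.819
shift tool [ 199.1 -142.9  -47.8] tcp [597.8 -57.8 182.2] xyaw 51.48 zax [-0.001 -0.    -1.   ]
8 3199 [[600.55, -56.87], [35.87, 70.69], 51.93] 63.2
30 3110 [[600.55, -56.87], [35.87, 70.69], 51.93] 63.2
42 3047 [[600.55, -56.87], [35.87, 70.69], 51.93] 63.2
50 2834 [[600.63, -56.78], [33.63, 70.69], 52.12] 63.2
57 1950 [[600.53, -56.89], [25.07, 70.65], 51.37] 63.2
shift tool [  2.9   0.7 152.2] tcp [597.8 -57.8 182.2] xyaw 51.48 zax [-0.001 -0.    -1.   ]
```

View pics/w5.png

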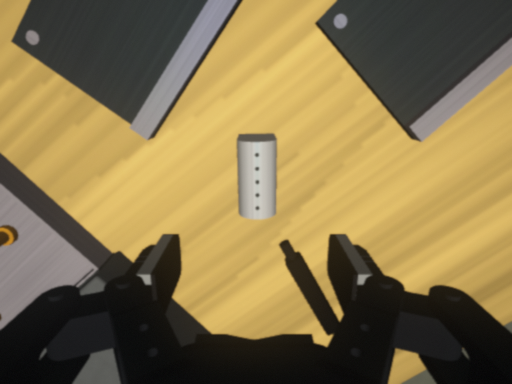

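```bash
python3 -c "
from h import *
go([600.5,-56.9,15])"; python3 -m crank '[[[70,2.5,1.5,15,0,0,-0.005],[70,0,0,30,0,0,0],[70,0,0,35,0,0,0],[70,0,0,30,0,0,0],[70,0,0,25,0,0,0],[70,0,0,15,0,0,0],[70,0,0,10,0,0,0],[70,0,0,5,0,0,0],[70,0,0,0,0,0,0],[70,0,0,0,0,0,0]]]';python3 -c "
from h import *
go([600.5,-56.9,15])"
```

```text
shift tool [  2.5   1.7 167.2] tcp [597.8 -57.8 182.2] xyaw 51.48 zax [-0.001 -0.    -1.   ]
time: 12.4
eef_pos: [601.7, -56.9, 18.9]
eef_rot: [2.825, 1.372, 0.003]
wrist_force: [0.5, -0.2, 0.5]
width: 0.822
shift tool [-0.8 -1.   3.9] tcp [601.7 -56.9  18.9] xyaw 51.79 zax [ 0.002  0.    -1.   ]
```

```bash
python3 -m crank '[[[70,-0.8,-1,3,0,0,0],[60,0,0,0,0,0,0],[45,0,0,0,0,0,0],[30,0,0,0,0,0,0],[20,0,0,0,0,0,0],[20,0,0,0,0,0,0],[20,0,0,0,0,0,0],[20,0,0,0,0,0,0]]]'; python3 -m crank '[[[20,0,0,-10,0,0,0],[20,0,0,-25,0,0,0],[20,0,0,-35,0,0,0],[20,0,0,-25,0,0,0],[20,0,0,-10,0,0,0],[20,0,0,0,0,0,0],[20,0,0,0,0,0,0]]]'; python3 -c "
from h import *
go([626.5,184,120])"
```

```text
time: 13.2
eef_pos: [600.1, -56.6, 15.4]
eef_rot: [2.826, 1.372, 0.002]
wrist_force: [-0.1, 0.7, 4.0]
width: 0.409
time: 13.9
eef_pos: [598.1, -56.7, 118.1]
eef_rot: [-2.825, -1.371, 0.004]
wrist_force: [0.1, 1.3, -4.2]
width: 0.413
shift tool [ 206.7 -126.6   -2. ] tcp [598.1 -56.7 118.1] xyaw 51.79 zax [-0.003  0.    -1.   ]
```

```bash
python3 -m crank '[[[20,0,0,0,0,0,0.05],[20,0,0,0,0,0,0.14],[20,0,0,0,0,0,0.14],[20,0,0,0,0,0,0.14],[20,0,0,0,0,0,0.14],[20,0,0,0,0,0,0.14],[20,4,-20,0,0,0,0.056],[20,8,-42,0,0,0,0],[20,8,-42,0,0,0,0],[20,8,-42,0,0,0,0],[20,8,-42,0,0,0,0],[20,6,-30,0,0,0,0],[20,2.5,-13,0,0,0,0],[20,0,0,0,0,0,0],[20,0,0,0,0,0,0],[20,0,0,0,0,0,0]]]'; python3 look.py w6; python3 fx.py w6
python3 - <<'E'
from h import *
from fx import load
go([619.9,177.4,120])
im,d,C=load("w6");P=cloud(d,C);e,R=tool()
Q=(P.reshape(-1,3)-e)@R
k=(np.abs(Q[:,0])<25)&(np.abs(Q[:,1])<60)&(Q[:,2]>-60)&(Q[:,2]<20)&(d.ravel()>0)
q=Q[k&(Q[:,1]<-12)];print("insert in tool",len(q),[np.round(x,2).tolist() for x in cv2.minAreaRect(q[:,:2].astype(np.float32))],q.min(0).round(1),q.max(0).round(1))
E
```

```text
time: 15.5
eef_pos: [620.1, 174.1, 119.3]
eef_rot: [3.136, 0.148, -0.001]
wrist_force: [-0.7, -0.4, -4.3]
width: 0.409
shift tool [  -9.1  -13.4 -110.4] tcp [620.3 174.3 119.6] xyaw 5.39 zax [-0.    -0.001 -1.   ]
fixture [5.9304e+02 1.5823e+02 1.0000e-01] yawdeg 5.5 cost 3.9083297653049907
plate z med 10.952056853091975 bench 0.9962785819209594 fence 23.059673561493046
shift tool [-0.1 -3.1 -0.4] tcp [620.3 174.3 119.6] xyaw 5.39 zax [-0.    -0.001 -1.   ]
insert in tool 9705 [[-0.0, -23.65], [49.97, 23.28], 0.01] [-25.  -35.3 -60. ] [ 25.  -12.   15.9]fx.py:30: RuntimeWarning: Mean of empty slice.
  d=P.reshape(-1,3);k=(np.hypot(d[:,0]-614,d[:,1]-189)<45)&(d[:,2]>46)&(d[:,2]<60);print("plug top",k.sum(),d[k].mean(0).round(1),np.ptp(d[k],0).round(1))
  ret = um.true_divide(
Traceback (most recent call last):
  File "fx.py", line 30, in <module>
    d=P.reshape(-1,3);k=(np.hypot(d[:,0]-614,d[:,1]-189)<45)&(d[:,2]>46)&(d[:,2]<60);print("plug top",k.sum(),d[k].mean(0).round(1),np.ptp(d[k],0).round(1))
                                                                                                                                    ~~~~~~^^^^^^^^
ValueError: zero-size array to reduction operation maximum which has no identity
```

View pics/w6.png

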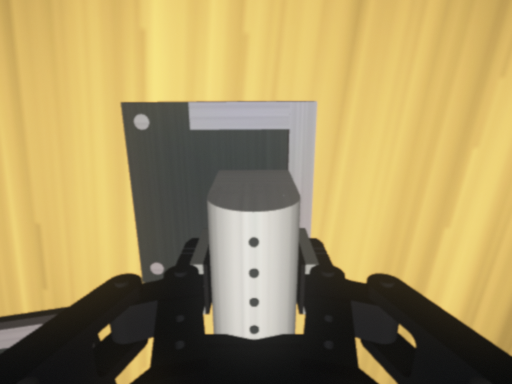

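```bash
python3 -m crank '[[[20,0,0,10,0,0,0],[20,0,0,20,0,0,0],[20,0,0,25,0,0,0],[20,0,0,18,0,0,0],[20,0,0,8,0,0,0],[20,0,0,5,0,0,0],[20,0,0,3,0,0,0],[20,0,0,0,0,0,0],[20,0,0,0,0,0,0],[20,0,0,0,0,0,0]]]'; python3 -c "
from h import *
go([627.2,186.3,25.4])"
```

```text
time: 16.55
eef_pos: [620.7, 177.7, 31.7]
eef_rot: [-3.137, -0.154, -0.002]
wrist_force: [-0.9, 0.7, -3.6]
width: 0.412
shift tool [ 7.4 -7.9  6.3] tcp [620.7 177.7  31.7] xyaw 5.62 zax [ 0.001  0.001 -1.   ]
```

```bash
python3 -m crank '[[[20,0,0,2,0,0,0],[20,0,0,2,0,0,0],[20,0,0,1,0,0,0],[20,0,0,0,0,0,0],[20,0,0,0,0,0,0]]]'; python3 -c "
from h import *
go([627.2,186.3,25.4])"; python3 -m crank '[[[20,0,0,1,0,0,0],[20,0,0,1,0,0,0],[20,0,0,0,0,0,0],[20,0,0,0,0,0,0]]]';  python3 -c "
from h import *
go([627.2,186.3,25.4])"
```

```text
time: 17.05
eef_pos: [620.0, 177.5, 25.8]
eef_rot: [3.138, 0.154, -0.0]
wrist_force: [0.1, 0.2, -3.5]
width: 0.411
shift tool [ 8.  -8.1  0.4] tcp [620.  177.5  25.8] xyaw 5.62 zax [-0. -0. -1.]
time: 17.45
eef_pos: [620.3, 177.5, 25.4]
eef_rot: [-3.137, -0.154, -0.0]
wrist_force: [-3.6, -1.1, 5.6]
width: 0.411
shift tool [ 7.8 -8.  -0. ] tcp [620.3 177.5  25.4] xyaw 5.61 zax [ 0.     0.001 -1.   ]
```

```bash
python3 -m crank '[[[20,2,0,0,0,0,0],[20,2,0,0,0,0,0],[20,1,0,0,0,0,0],[20,0.5,0,0,0,0,0],[20,0,0,0,0,0,0],[20,0,0,0,0,0,0]]]';  python3 -m crank '[[[20,1,0,0,0,0,0],[20,0.5,0,0,0,0,0],[20,0,0,0,0,0,0],[20,0,0,0,0,0,0]]]'; python3 -m crank '[[[20,0.5,0,0,0,0,0],[20,0.5,0,0,0,0,0],[20,0,0,0,0,0,0],[20,0,0,0,0,0,0]]]'; python3 -c "
from h import *
go([627.2,186.3,25.4])"
```

```text
time: 18.05
eef_pos: [624.4, 178.2, 25.4]
eef_rot: [-3.137, -0.154, 0.004]
wrist_force: [-8.0, -1.0, 8.2]
width: 0.413
time: 18.45
eef_pos: [625.9, 178.4, 25.4]
eef_rot: [-3.137, -0.154, 0.004]
wrist_force: [-8.2, -1.3, 8.7]
width: 0.412
time: 18.85
eef_pos: [626.8, 178.5, 25.4]
eef_rot: [-3.137, -0.154, 0.005]
wrist_force: [-8.6, -0.6, 7.3]
width: 0.414
shift tool [ 1.2 -7.7 -0. ] tcp [626.8 178.5  25.4] xyaw 5.62 zax [-0.003  0.001 -1.   ]
```

```bash
python3 -m crank '[[[20,0.5,0,-0.3,0,0,0],[20,0.5,0,0,0,0,0],[20,0,0,0,0,0,0],[20,0,0,0,0,0,0]]]';  python3 -m crank '[[[20,0.5,0,0,0,0,0],[20,0.5,0,0,0,0,0],[20,0,0,0,0,0,0],[20,0,0,0,0,0,0]]]'; python3 -m crank '[[[20,0.5,0,0,0,0,0],[20,0.5,0,0,0,0,0],[20,0,0,0,0,0,0],[20,0,0,0,0,0,0]]]'; python3 -c "
from h import *
go([627.2,186.3,25.4])"
```

```text
time: 19.25
eef_pos: [628.0, 178.6, 25.4]
eef_rot: [-3.137, -0.154, 0.003]
wrist_force: [-6.4, -1.2, 7.2]
width: 0.415
time: 19.65
eef_pos: [628.6, 178.7, 25.4]
eef_rot: [-3.137, -0.154, 0.005]
wrist_force: [-7.3, -0.1, 6.2]
width: 0.414
time: 20.05
eef_pos: [628.7, 178.7, 25.5]
eef_rot: [-3.137, -0.154, 0.008]
wrist_force: [-10.1, -0.8, 10.4]
width: 0.412
shift tool [-0.7 -7.7  0.1] tcp [628.7 178.7  25.5] xyaw 5.62 zax [-0.005  0.001 -1.   ]
```

```bash
python3 -m crank '[[[20,0,-2,0,0,0,0],[20,0,-2,0,0,0,0],[20,0,-1,0,0,0,0],[20,0,-0.5,0,0,0,0],[20,0,0,0,0,0,0],[20,0,0,0,0,0,0]]]';  python3 -m crank '[[[20,0,-1,0,0,0,0],[20,0,-0.5,0,0,0,0],[20,0,0,0,0,0,0],[20,0,0,0,0,0,0]]]'; python3 -m crank '[[[20,0,-0.5,0,0,0,0],[20,0,-0.5,0,0,0,0],[20,0,0,0,0,0,0],[20,0,0,0,0,0,0]]]'; python3 -c "
from h import *
go([627.2,186.3,25.4])"
```

```text
time: 20.65
eef_pos: [628.6, 178.8, 25.5]
eef_rot: [3.133, 0.15, -0.009]
wrist_force: [-11.3, -9.1, 11.3]
width: 0.412
time: 21.05
eef_pos: [628.6, 178.9, 25.5]
eef_rot: [3.131, 0.148, -0.009]
wrist_force: [-10.2, -11.5, 11.6]
width: 0.409
time: 21.45
eef_pos: [628.6, 179.0, 25.6]
eef_rot: [3.131, 0.148, -0.009]
wrist_force: [-11.8, -12.3, 13.2]
width: 0.412
shift tool [-0.7 -7.4  0.1] tcp [628.6 179.   25.6] xyaw 5.39 zax [-0.006 -0.008 -1.   ]
```

```bash
python3 -m crank '[[[20,0,0,-0.7,0,0,0],[20,0,0,-0.5,0,0,0],[20,0,0,0,0,0,0],[20,0,0,0,0,0,0]]]'; python3 -m crank '[[[20,-0.5,0,0,0,0,0],[20,-0.5,0,-0.3,0,0,0],[20,0,0,0,0,0,0],[20,0,0,0,0,0,0]]]'; python3 -c "
from h import *
go([627.2,186.3,25.4])"
```

```text
time: 21.85
eef_pos: [628.6, 179.3, 25.7]
eef_rot: [3.13, 0.148, -0.009]
wrist_force: [-7.8, -11.6, 6.7]
width: 0.413
time: 22.25
eef_pos: [628.2, 182.6, 25.6]
eef_rot: [3.134, 0.15, -0.005]
wrist_force: [-4.0, -6.0, 1.2]
width: 0.415
shift tool [-0.7 -3.8  0.2] tcp [628.2 182.6  25.6] xyaw 5.49 zax [-0.003 -0.004 -1.   ]
```

```bash
python3 -m crank '[[[20,0,-0.5,-0.2,0,0,0],[20,0,-0.5,0,0,0,0],[20,0,0,0,0,0,0],[20,0,0,0,0,0,0]]]'; python3 -m crank '[[[20,0,-0.7,0,0,0,0],[20,0,-0.7,0,0,0,0],[20,0,0,0,0,0,0],[20,0,0,0,0,0,0]]]';python3 -m crank '[[[20,0,-0.7,0,0,0,0],[20,0,-0.7,0,0,0,0],[20,0,0,0,0,0,0],[20,0,0,0,0,0,0]]]'; python3 -c "
from h import *
go([627.2,186.3,25.4])"
```

```text
time: 22.65
eef_pos: [628.1, 184.1, 25.6]
eef_rot: [3.134, 0.151, -0.005]
wrist_force: [-3.8, -5.1, -0.4]
width: 0.412
time: 23.05
eef_pos: [627.9, 185.5, 25.5]
eef_rot: [3.134, 0.151, -0.005]
wrist_force: [-3.8, -5.2, 0.2]
width: 0.41
time: 23.45
eef_pos: [627.8, 186.8, 25.5]
eef_rot: [3.134, 0.151, -0.005]
wrist_force: [-4.8, -5.5, -0.6]
width: 0.412
shift tool [-0.6  0.5  0.1] tcp [627.8 186.8  25.5] xyaw 5.51 zax [-0.003 -0.004 -1.   ]
```

```bash
python3 -m crank '[[[20,0,-0.7,0,0,0,0],[20,0,-0.7,0,0,0,0],[20,0,0,0,0,0,0],[20,0,0,0,0,0,0]]]'; python3 -m crank '[[[20,0.5,-0.7,0,0,0,0],[20,0,-0.7,0,0,0,0],[20,0,0,0,0,0,0],[20,0,0,0,0,0,0]]]';python3 -m crank '[[[20,0.5,-0.7,0,0,0,0],[20,0.5,-0.7,0,0,0,0],[20,0,0,0,0,0,0],[20,0,0,0,0,0,0]]]'; python3 -c "
from h import *
go([627.2,186.3,25.4])"
```

```text
time: 23.85
eef_pos: [627.8, 187.0, 25.6]
eef_rot: [3.133, 0.15, -0.005]
wrist_force: [-3.7, -7.2, 1.1]
width: 0.413
time: 24.25
eef_pos: [627.8, 187.0, 25.6]
eef_rot: [3.131, 0.149, -0.007]
wrist_force: [-6.2, -9.0, 2.5]
width: 0.408
time: 24.65
eef_pos: [627.8, 187.1, 25.7]
eef_rot: [3.13, 0.148, -0.011]
wrist_force: [-7.9, -12.1, 5.7]
width: 0.409
shift tool [-0.7  0.7  0.3] tcp [627.8 187.1  25.7] xyaw 5.42 zax [-0.007 -0.009 -1.   ]
```

```bash
python3 -m crank '[[[20,0,0,1,0.005,0.004,0],[20,0,0,1,0.005,0.004,0],[20,0,0,0,0,0,0],[20,0,0,0,0,0,0]]]'; python3 -m crank '[[[20,1,-1,0.5,0,0,0],[20,1,-1,0.5,0,0,0],[20,0,0,0,0,0,0],[20,0,0,0,0,0,0]]]'; python3 -c "
from h import *
go([627.2,186.3,25.4]);print(manip.state()['moment'])"
```

```text
time: 25.05
eef_pos: [627.8, 187.1, 25.3]
eef_rot: [-3.135, -0.149, -0.0]
wrist_force: [-12.2, -12.4, 15.1]
width: 0.413
time: 25.45
eef_pos: [627.9, 187.0, 25.4]
eef_rot: [-3.138, -0.148, 0.007]
wrist_force: [-21.2, -16.2, 26.4]
width: 0.411
shift tool [-0.7  0.7 -0. ] tcp [627.9 187.   25.4] xyaw 5.39 zax [-0.004  0.    -1.   ]
[-3.62540103  4.28861474  0.31210555]
```

```bash
python3 -m crank '[[[20,0,-1,-0.8,0,0.003,-0.002],[20,0,-1,-0.7,0,0.003,-0.002],[20,0,0,0,0,0,0],[20,0,0,0,0,0,0]]]'; python3 -m crank '[[[20,0.7,-1.2,0,0.004,0,0],[20,0.3,-1,0,0,0,0],[20,0,0,0,0,0,0],[20,0,0,0,0,0,0]]]'; python3 look.py w7
python3 - <<'E'
from h import *
from fx import load
go([627.2,186.3,25.4]);s=manip.state();print(s['moment'],s['wrist_force'])
im,d,C=load("w7");P=cloud(d,C).reshape(-1,3)
k=(np.abs(P[:,0]-627)<45)&(P[:,1]>140)&(P[:,1]<240)&(P[:,2]>62)&(P[:,2]<75);q=P[k];print(k.sum(),q[:,1].max())
im,d=manip.read_camera("side");v=cv2.resize(im[200:300,190:320],None,fx=5,fy=5,interpolation=cv2.INTER_CUBIC)
w=cv2.imread("pics/w7.png")[60:300,100:400];w=cv2.resize(w,(625,500));
o=np.vstack([cv2.resize(v,(390,300)),cv2.resize(w,(390,300))]);cv2.imwrite("pics/fin.png",o)
E
```

```text
time: 25.85
eef_pos: [627.8, 187.1, 25.4]
eef_rot: [3.137, 0.151, 0.002]
wrist_force: [-16.9, -18.9, 18.8]
width: 0.408
time: 26.25
eef_pos: [627.8, 187.1, 25.4]
eef_rot: [3.138, 0.15, -0.002]
wrist_force: [-19.7, -22.9, 21.1]
width: 0.41
shift tool [ -18.    -1.5 -204.6] tcp [627.8 187.1  25.4] xyaw 5.46 zax [-0.001 -0.    -1.   ]
shift tool [-0.7  0.8 -0. ] tcp [627.8 187.1  25.4] xyaw 5.46 zax [-0.001 -0.    -1.   ]
[-4.66057763  4.23119177  0.19479036] [-19.42318209 -22.51412739  21.05940026]
12881 223.2635366891102
```

View pics/fin.png

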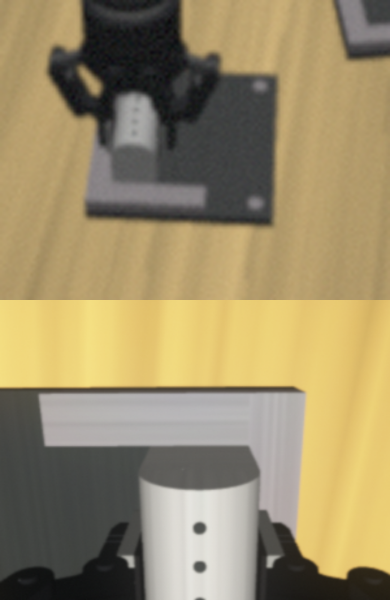

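```bash
python3 -m crank '[[[20,0.7,-0.5,-0.4,0,0.002,0],[20,0.7,-0.5,-0.3,0.001,0.002,0],[20,0,0,0,0,0,0],[20,0,0,0,0,0,0],[20,0,0,0,0,0,0],[20,0,0,0,0,0,0]]]'; python3 -c "
from h import *
go([627.2,186.3,25.4]);print(manip.state()['wrist_force']);print(manip.job_done())"
```

```text
time: 26.95
eef_pos: [627.8, 187.1, 25.4]
eef_rot: [3.138, 0.149, -0.0]
wrist_force: [-21.8, -24.1, 20.9]
width: 0.414
shift tool [-0.7  0.8 -0. ] tcp [627.8 187.1  25.4] xyaw 5.45 zax [-0. -0. -1.]
[-21.80150837 -24.14496763  20.93465025]
the job is handed in; nothing more can be done
None
```

I put the brass plug in the drawer, then stood the insert nose up in the fixture corner. I handed the job in at about 27 s with the gripper still holding the insert there.

- **Plug:** it stands on the free part of the drawer floor, clear of the two spare plugs. I checked this in the wrist picture after letting go.
- **Insert:** it presses with about 22 N on the long-fence side and 24 N on the short-fence side, and about 21 N downwards. The tool is vertical. The highest wrist force I read in any report was about 38 N, against the 120 N limit.
- **Seating:** the insert stopped moving in both directions at (627.8, 187.1) mm. The camera had put the seat at about (627.2, 186.3) mm, so the two differ by about 1 mm, within calibration. The last pictures show its end at the short fence and its flank along the long one.
- **Less certain:**
  - Some of the sideways force is taken by friction on the plate, so the true load on each fence is somewhat below these figures.
  - The tool's angle is 5.45°, against 5.5–5.8° measured for the fixture.
  - The insert stuck once while sliding along the long fence. I eased the load and it slid on.

The probe holder and the sight tube were not touched.

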